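# Put the applicator set back on the trolley tray

### The arm

A 7-joint arm with a two-finger parallel gripper is mounted at the origin on the work surface. World frame = base frame: x ahead of the robot, y to its left, z up, the work surface at z = 0. Lengths are in m, angles in rad, forces in N, time in s.
With the tool pointing down it reaches from about 0.4 to 0.875 m from the base axis. Payload 19.3 kg.
Tool frame: the origin (TCP) lies between the finger pads; the fingertips stand bot.tcp_to_tips ahead of it and the grasp point (between the pads) is the TCP (bot.tcp_to_tips is the distance from the TCP to the fingertips, in m); z points along the fingers, y is the line along which they close (so a half turn about z gives the same grasp; the last joint's range is limited). The gripper opens to 85 mm and grips with 20 to 120 N. Pads are 22 mm wide; open, the fingers measure 114 mm over their backs; the gripper's body (76 mm by 85 mm) begins 54 mm behind the grasp point. The pads swing forward as they close: fully open they stand 13 mm farther back than shut.
Start: joints at [1.172, 0.521, -0.036, 1.599, 0.021, 1.021, -0.113], TCP at [0.202, -0.592, 0.217] pointing down, gripper open.
Joint ranges: [-2.91, 2.91], [-0.3, 2.13], [-1.5, 1.42], [0.17, 2.43], [-1.26, 4.41], [0.16, 1.93], [-2.52, 2.52]. Speed limits (rad/s): [1.89, 1.89, 2.39, 2.39, 3.01, 3.01, 3.01].

### API

Orientations are given as [roll, pitch, yaw] about the fixed x, y, z axes, in that order (R = Rz(yaw) Ry(pitch) Rx(roll)).
In Python, from workcell import telemetry, grab_frame, bot gives the robot as it stands. The module is installed in compiled form; this text tells all that it offers.
- The arm moves only by the shell command python3 -m crank 'ROWS' [FORCE]. ROWS is text: rows parted by semicolons, each of 7 numbers parted by spaces: the finger opening in m, from 0 to 0.0854, then the shift along the tool's x, y, z in m, then the turn, a rotation vector about the tool's x, y, z in degrees. A call has exactly 8 rows; each row shifts and turns the commanded pose from where the row before left it, along the tool's axes as they then stand; what a row does not reach is not made up. A row lasts 1/12 s, in which the tool goes at most 41.7 mm and 7.16 degrees, less where a joint would pass 70% of its speed; a pose out of reach is approached as far as the arm can. A call with a gripper value outside its range is refused whole. The fingers move at their own pace and stop on an object; FORCE is the grip in N (left out, the last holds). Time passes only in rows, so rows that do not move let the fingers close, or fill a call up. It gives the time, the measured TCP pose, the force, the opening and the grip force at its end, in the units of the state.
- telemetry.observe(): the state, without advancing time (a new reading comes with each control period).
- grab_frame(name): name is "scene" or "top"; returns a dict with "pixels" (400x640x3 uint8, red, green, blue), "depth" (400x640 float32, m along the optical axis (not along the pixel's ray), 0 where there is no reading), "vertical_fov" (degrees; the focal length in pixels is half the picture's height over the tangent of half this angle, whatever the lens; pixels are square), "cx", "cy" (the principal point, pixels), "R" (3x3) and "t" (3): a world point X has camera coordinates R X + t. Camera axes: x right, y down, z forward; pixel columns grow to the right and rows downward; lengths in m; the calibration is good to about 2 mm. A picture is of the moment at which its call begins.
- bot.job_done(): hands the job in; it is judged then, once.
The state is a dict: "clock": time; "qpos": joint angles; "qd": joint speeds; "joint_efforts": joint torques, N m; "position": TCP position; "tool_rot": TCP orientation; "force": force on the tool from outside, world axes, zero at the start; "moment": the same for the moment, N m; "grip_width": finger opening in m; "finger_force": force on a finger pad.
Only numpy, scipy, OpenCV 4.12 (cv2) and the standard library are available. Lean on these libraries where they do the work, as an engineer would, in place of code of your own. Each camera call takes 0.05 s, during which the arm holds its last target. There are 200 camera calls.

### The job

Put the microwave-therapy kit back on the blue-lined tray in two straight rows, setting each thing down gently and leaving alone the large round and the pyramid-shaped applicators, which already stand at the ends of its back row, and the things beyond the tray. Stand the small round applicator midway between those two, in line with them. In front of them (on the robot's side), about 3 cm clear and lengthways parallel to the tray's front edge, lay the box-shaped applicator centred on the large round one and the goggles, lenses up, centred on the pyramid-shaped one, and stand the gel bottle midway between these two, in line.

Things in the scene. Friction and masses are not known exactly. Their poses are not given: they have to be found in the camera images.
- tray: fixed shelf tray, white sheet steel with a blue-grey liner, 260 (x) x 430 (y) mm outside, rim 12 mm high, 4 mm thick; its floor lies 3 mm above its origin, which is the centre of its underside, on the table. The -x edge is the front edge, nearest the robot; y runs along the rows. It lies turned by up to 0.11 rad either way
- large_round: large round applicator, ivory drum 100 mm across and 80 mm high, at one end of the tray's back row (either end); on top a central steel stud (14 mm across, 36 mm high) and a socket 32 mm towards its -x. Stays where it is. Origin: centre of its underside; axes parallel to the tray's. 0.9 kg, loose
- horn: pyramid-shaped horn applicator, ivory, base 110 x 110 mm, narrowing to 44 x 44 mm at 78 mm height, at the other end of the back row, about 250 mm from the large round one; on top a central steel stud (14 mm across, 36 mm high) and a socket. Stays where it is. Origin: centre of its underside; axes parallel to the tray's. 0.9 kg, loose
- small_round: small round applicator, ivory drum 75 mm across, 75 mm high, 0.4 kg; starts beside the tray. Origin: centre of its underside. On its axis stands a steel stud to grip, 14 mm across, from 75 to 111 mm above the origin. A socket (17 mm across, 22 mm high) stands 27 mm from the stud towards -x, so close the fingers along y. It may end turned any way
- box_applicator: box-shaped applicator, ivory, 70 (x) x 140 (y) mm, 55 mm high, 0.5 kg; starts beside the tray. Origin: centre of its underside; y runs along its length. In the centre of its top stands a steel stud to grip, 14 mm across, from 55 to 91 mm above the origin; close along x. A socket (17 mm across, 22 mm high) stands 45 mm from the stud towards +y. Either end may point left
- goggles: protective goggles lying lenses up: black block-like frame 50 (x) x 150 (y) mm, 42 mm high, two dark green lenses on top, 0.15 kg; start beside the tray. Origin: centre of the underside; y runs along the length. Grip across the 50 mm width at the middle; the straight sides reach from 0 to 36 mm above the origin. Either end may point left
- gel_bottle: closed bottle of blue gel with a white label and cap, 40 mm across and 122 mm high in all (the straight body reaches up to 92 mm, the cap is 25 mm across), 0.13 kg; starts standing beside the tray. Origin: centre of its underside
- steel_bowl: bystander: steel bowl, 100 mm across, 35 mm high, beyond the tray. Origin: centre of its underside. Not to be moved
- wipes_tub: bystander: white tub with a green lid, 90 mm across, 85 mm high, beyond the tray. Origin: centre of its underside. Not to be moved
- timer: bystander: white treatment timer with an orange knob, 60 x 85 mm, 44 mm high, beyond the tray. Origin: centre of its underside. Not to be moved
Things that resemble listed ones, but are neither listed nor needed, are in the scene too. What is shaped like the box_applicator but brown is not meant. What is shaped like the gel_bottle but yellow is not meant.

How it is judged:
By the outcome, as a careful person would: the job done as asked, in the order asked, and still so for the second after the job is handed in, with the robot touching nothing.
It also fails if it takes over 128 s, if anything falls off the work surface, if the arm or the gripper's body presses on something with over 40 N, if the wrist force passes 120 N, or if a joint passes its speed limit or range.

## Working session

There is one attempt and no reset: what is moved stays moved. The work goes in short steps, Python scripts to look and compute and a shell command to move; the robot and the scene stay as the last step left them, time stands still between calls to the robot, and variables do not carry over. Pictures are saved under pics/ and viewed, at most 14 in all, crops included, and the job is handed in when it is done.

```bash
mkdir -p pics; cat > h.py <<'E'
import numpy as np,cv2
from workcell import telemetry,grab_frame,bot
def save(n,img): cv2.imwrite('pics/'+n,cv2.cvtColor(img,cv2.COLOR_RGB2BGR))
def K(f):
    F=200/np.tan(np.radians(f['vertical_fov'])/2); return F,f['cx'],f['cy']
def cloud(f):
    F,cx,cy=K(f); d=f['depth']; v,u=np.indices(d.shape)
    P=np.stack([(u-cx)/F*d,(v-cy)/F*d,d],-1)
    W=(P-f['t'])@f['R']; W[d==0]=np.nan; return W
def ray(f,u,v,z):
    F,cx,cy=K(f); d=np.array(f['R']).T@np.array([(u-cx)/F,(v-cy)/F,1]); o=-np.array(f['R']).T@f['t']
    return o+d*(z-o[2])/d[2]
E
python3 - <<'E'
from h import *
import pickle
fs={n:grab_frame(n) for n in('top','scene')}
pickle.dump(fs,open('f0.pkl','wb'))
for n,f in fs.items():
    save(n+'0.png',f['pixels']); print(n,f['vertical_fov'],f['cx'],f['cy'],-np.array(f['R']).T@f['t'],np.round(f['R'],3).tolist(),(f['depth']==0).mean())
print({k:np.round(v,3).tolist() if not isinstance(v,dict) else v for k,v in telemetry.observe().items()}, bot.tcp_to_tips)
E
```

```text
top 56.386785317513606 315.0001843352539 202.42708548898958 [0.41365311 0.0743282  1.1546069 ] [[0.017, -1.0, -0.018], [-0.991, -0.014, -0.136], [0.136, 0.021, -0.991]] 0.00398046875
scene 44.084764556627434 320.9035119331934 200.62357379205466 [ 1.45990646 -0.11529438  1.34294134] [[0.205, 0.979, -0.002], [0.798, -0.168, -0.579], [-0.567, 0.117, -0.815]] 0.00387890625
{'clock': 0.1, 'qpos': [1.172, 0.522, -0.036, 1.6, 0.021, 1.021, -0.113], 'qd': [0.0, 0.001, 0.002, 0.0, 0.0, 0.002, -0.001], 'joint_efforts': [0.003, -92.851, 1.984, -37.054, 0.018, 0.005, -0.0], 'position': [0.202, -0.591, 0.216], 'tool_rot': [-3.141, 0.0, 0.329], 'force': [-0.379, 0.199, -0.23], 'moment': [0.01, -0.026, 0.056], 'finger_force': 0.0, 'grip_width': 0.085} 0.019
```

View pics/top0.png

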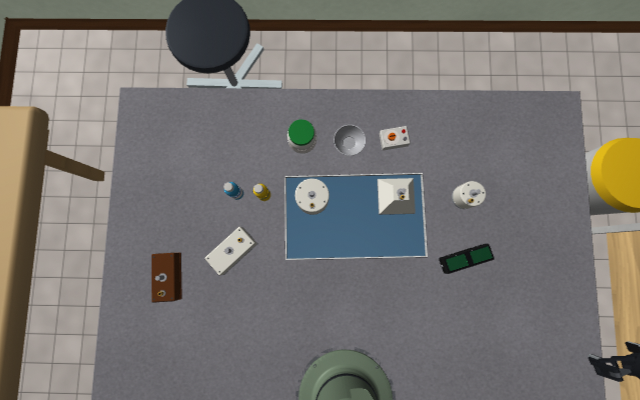

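View pics/scene0.png

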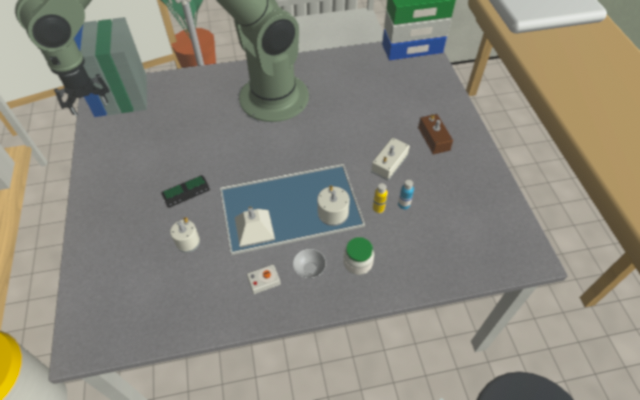

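Top view shows the brown box (166,277) and white box (230,250). The bottles are blue (232,189) and yellow (261,191). The drums are small (469,194, outside the tray) and large (311,195, on the tray). I choose the white box, the blue bottle and the drum outside the tray. The goggles are at (467,258) and the horn at (396,195).

```bash
python3 - <<'E'
from h import *
import pickle
fs=pickle.load(open('f0.pkl','rb'))
C={}
for n,f in fs.items():
    W=cloud(f); C[n]=W
    z=W[...,2]
    reg=(W[...,0]>.35)&(W[...,0]<1.1)&(abs(W[...,1])<.75)
    print(n,'table z',np.nanmedian(z[reg]),np.nanpercentile(z[reg],[10,30]))
    m=(reg&(z>.02)&(z<.2)).astype(np.uint8)
    k,L,s,c=cv2.connectedComponentsWithStats(m)
    for i in range(1,k):
        if s[i,4]<40: continue
        p=W[L==i]; h=p[:,2].max()
        print(i,s[i,:].tolist(),'zmax %.3f'%h,'mean',np.round(p.mean(0),3),'x',np.round([p[:,0].min(),p[:,0].max()],3),'y',np.round([p[:,1].min(),p[:,1].max()],3),'z pct',np.round(np.percentile(p[:,2],[25,50,75,95]),3))
f=fs['top'];hsv=cv2.cvtColor(f['pixels'],cv2.COLOR_RGB2HSV)
W=C['top']
b=cv2.inRange(hsv,(95,100,50),(115,255,160)); 
k,L,s,c=cv2.connectedComponentsWithStats(b);i=1+s[1:,4].argmax();
cn=max(cv2.findContours((L==i).astype(np.uint8),0,2)[0],key=cv2.contourArea)
P=np.array([ray(f,u,v,.003)[:2] for u,v in cn[:,0]],np.float32)
r=cv2.minAreaRect(P);print('liner',r)
f=fs['scene'];hsv=cv2.cvtColor(f['pixels'],cv2.COLOR_RGB2HSV)
b=cv2.inRange(hsv,(95,100,50),(115,255,160)); 
k,L,s,c=cv2.connectedComponentsWithStats(b);i=1+s[1:,4].argmax();print(s[i])
cn=max(cv2.findContours((L==i).astype(np.uint8),0,2)[0],key=cv2.contourArea)
P=np.array([ray(f,u,v,.003)[:2] for u,v in cn[:,0]],np.float32)
print('liner',cv2.minAreaRect(P))
g=fs['top']['pixels'];save('crop0.png',cv2.resize(g[110:310,140:510],None,fx=2.1,fy=2.1,interpolation=cv2.INTER_CUBIC))
E
```

```text
top table z -0.00035729316172757275 [-0.00352098 -0.00171128]
1 [288, 119, 29, 33, 758] zmax 0.090 mean [0.764 0.14  0.074] x [0.727 0.813] y [0.098 0.184] z pct [0.062 0.083 0.085 0.087]
2 [334, 125, 32, 31, 271] zmax 0.038 mean [ 0.776 -0.009  0.029] x [0.716 0.814] y [-0.054  0.042] z pct [0.024 0.029 0.034 0.036]
3 [381, 126, 30, 23, 522] zmax 0.048 mean [ 0.776 -0.148  0.031] x [0.742 0.814] y [-0.194 -0.104] z pct [0.028 0.03  0.032 0.043]
4 [296, 179, 34, 35, 950] zmax 0.122 mean [0.58  0.105 0.082] x [0.533 0.631] y [0.056 0.153] z pct [0.081 0.082 0.084 0.089]
5 [379, 179, 36, 35, 1140] zmax 0.121 mean [ 0.589 -0.145  0.055] x [0.54  0.646] y [-0.205 -0.098] z pct [0.035 0.053 0.074 0.086]
6 [454, 181, 32, 28, 666] zmax 0.113 mean [ 0.592 -0.355  0.069] x [0.559 0.632] y [-0.399 -0.324] z pct [0.07  0.073 0.076 0.096]
7 [224, 182, 19, 17, 231] zmax 0.126 mean [0.593 0.335 0.087] x [0.578 0.617] y [0.322 0.359] z pct [0.065 0.093 0.118 0.122]
8 [254, 184, 17, 16, 205] zmax 0.125 mean [0.589 0.251 0.091] x [0.575 0.611] y [0.237 0.274] z pct [0.077 0.094 0.119 0.122]
9 [205, 2
[... 1402 characters left out ...]
x [0.559 0.638] y [-0.402 -0.328] z pct [0.058 0.076 0.08  0.099]
21 [343, 237, 31, 36, 873] zmax 0.097 mean [0.789 0.134 0.073] x [0.735 0.823] y [0.093 0.182] z pct [0.06  0.084 0.088 0.091]
25 [293, 249, 33, 30, 343] zmax 0.045 mean [ 0.754 -0.006  0.03 ] x [0.716 0.817] y [-0.058  0.04 ] z pct [0.024 0.031 0.036 0.041]
27 [246, 264, 34, 28, 570] zmax 0.052 mean [ 0.785 -0.151  0.034] x [0.745 0.818] y [-0.197 -0.105] z pct [0.031 0.033 0.036 0.046]
liner ((0.5327407717704773, -0.02296815812587738), (0.24933907389640808, 0.4177247881889343), 2.160753011703491)
[384  33  62  27 787]
liner ((-0.17264367640018463, 0.6317477226257324), (0.2635122835636139, 0.1739463359117508), 71.84716796875)
```

View pics/crop0.png

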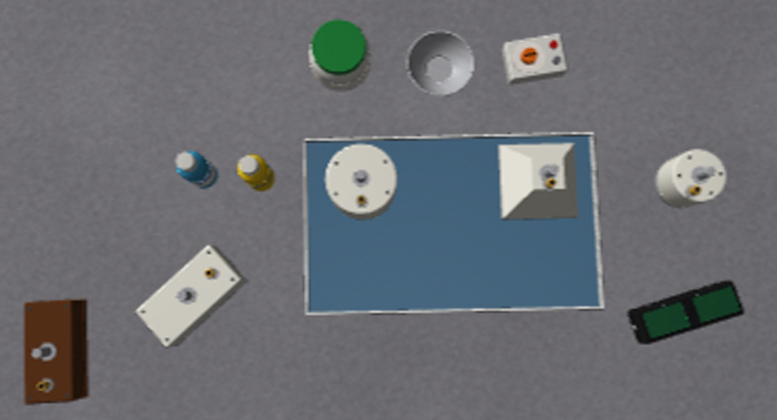

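The crop confirms the choices. White box: stud (186,295), socket toward upper right. Small drum: stud (703,174), socket (694,190). Goggles are at (686,312) and the blue bottle at (195,168). Next I measure exact poses.

```bash
cat >> h.py <<'E'
def obj(W,x,y,r,z0,z1):
    m=(np.hypot(W[...,0]-x,W[...,1]-y)<r)&(W[...,2]>z0)&(W[...,2]<z1); return W[m]
def rect(p): return cv2.minAreaRect(p[:,:2].astype(np.float32))
def mv(T,yaw=None):  # tool-frame shift and turn to target from now
    s=telemetry.observe(); p=np.array(s['position']); a=s['tool_rot'][2]
    d=np.array(T)-p; c,n=np.cos(a),np.sin(a)
    print('shift mm',np.round(1e3*np.array([c*d[0]+n*d[1],n*d[0]-c*d[1],-d[2]]),1),'turn z', None if yaw is None else round(-np.degrees(yaw-a),1),'yaw now',round(np.degrees(a),1))
E
python3 - <<'E'
from h import *
import pickle
fs=pickle.load(open('f0.pkl','rb'))
for n in fs:
    W=cloud(fs[n]); off=0 if n=='top' else .003
    print(n)
    for nm,x,y,top in (('LR',.582,.105,.08),('horn',.593,-.15,.078),('SR',.595,-.362,.075),('box',.42,.344,.055)):
        st=obj(W,x,y,.02 if nm!='box' else .03,top+off+.026,.2)
        so=obj(W,x,y,.045 if nm!='box' else .07,top+off+.012,top+off+.024)
        so=so[np.hypot(*(so-st.mean(0))[:,:2].T)>.018] if len(st) else so
        print(nm,'stud',len(st),st.mean(0).round(4),'sock',len(so),so.mean(0).round(4) if len(so) else '')
    p=obj(W,.58,.105,.07,.073+off,.083+off);print('LR top',len(p),np.round(cv2.minEnclosingCircle(p[:,:2].astype(np.float32)),4) if 0 else cv2.minEnclosingCircle(p[:,:2].astype(np.float32)))
    p=obj(W,.595,-.362,.06,.069+off,.079+off);print('SR top',len(p),cv2.minEnclosingCircle(p[:,:2].astype(np.float32)))
    print('box',rect(obj(W,.42,.344,.1,.05,.06+off)))
    print('gog',rect(obj(W,.408,-.356,.1,.034,.055)))
    p=obj(W,.597,.34,.03,.112,.14);print('gel cap',p.mean(0).round(4),cv2.minEnclosingCircle(p[:,:2].astype(np.float32)))
    p=obj(W,.593,-.15,.09,.01,.03);print('horn base',rect(p))
mv([.6,-.36,.2],np.radians(-29))
E
```

```text
top
LR stud 22 [0.583  0.1051 0.1173] sock 4 [0.5486 0.104  0.1006]
horn stud 26 [ 0.5922 -0.1518  0.1141] sock 2 [ 0.5737 -0.1544  0.0976]
SR stud 23 [ 0.5961 -0.3621  0.109 ] sock 19 [ 0.5719 -0.3487  0.0946]
box stud 23 [0.4191 0.3445 0.0898] sock 15 [0.4499 0.3127 0.0748]
LR top 573 ((0.5834360122680664, 0.1057048887014389), 0.049977514892816544)
SR top 426 ((0.5957806706428528, -0.3628564476966858), 0.03758476302027702)
box ((0.4190325438976288, 0.3453070819377899), (0.0698530524969101, 0.1398860216140747), 43.95082473754883)
gog ((0.40867263078689575, -0.3567288815975189), (0.048367906361818314, 0.1458447426557541), 18.184602737426758)
gel cap [0.5975 0.3414 0.1203] ((0.5981628894805908, 0.3420339524745941), 0.012638689950108528)
horn base ((0.6027534604072571, -0.15540142357349396), (0.12786033749580383, 0.16268876194953918), 3.7255635261535645)
scene
LR stud 21 [0.5869 0.1016 0.1192] sock 10 [0.5574 0.1007 0.103 ]
horn stud 25 [ 0.5959 -0.1555  0.1168] sock 3 [ 0.5755 -0.1534  0.1031]
SR stud 24 [ 0.5989 -0.3641  0.1114] sock 14 [ 0.5746 -0.3528  0.0963]
box stud 15 [0.4219 0.3425 0.0918] sock 11 [0.4541 0.3099 0.075 ]
LR top 368 ((0.5863438844680786, 0.10246524214744568), 0.05155937001109123)
SR top 325 ((0.597476065158844, -0.3652249872684479), 0.039845164865255356)
box ((0.4218144714832306, 0.34229469299316406), (0.07154223322868347, 0.1456407606601715), 44.089324951171875)
gog ((0.4123547375202179, -0.35888195037841797), (0.052676573395729065, 0.14934340119361877), 19.472862243652344)
gel cap [0.603  0.3383 0.1224] ((0.6020830273628235, 0.3401848077774048), 0.013599778525531292)
horn base ((0.5904003381729126, -0.1535486876964569), (0.16226989030838013, 0.17268139123916626), 1.624898910522461)
shift mm [451.7 -90.2  16.2] turn z 47.8 yaw now 18.8
```

```bash
R='28 mm steps'
python3 -m crank '0.05 0.028 -0.0058 0 0 0 0;0.05 0.028 -0.0058 0 0 0 0;0.05 0.028 -0.0058 0 0 0 0;0.05 0.028 -0.0058 0 0 0 0;0.05 0.028 -0.0058 0 0 0 0;0.05 0.028 -0.0058 0 0 0 0;0.05 0.028 -0.0058 0 0 0 0;0.05 0.028 -0.0058 0 0 0 0'
python3 -m crank '0.05 0.028 -0.0058 0 0 0 0;0.05 0.028 -0.0058 0 0 0 0;0.05 0.028 -0.0058 0 0 0 0;0.05 0.028 -0.0058 0 0 0 0;0.05 0.028 -0.0058 0 0 0 0;0.05 0.028 -0.0058 0 0 0 0;0.05 0.028 -0.0058 0 0 0 0;0.05 0.028 -0.0058 0 0 0 0'
python3 -m crank '0.05 0 0 0 0 0 5.7;0.05 0 0 0 0 0 5.7;0.05 0 0 0 0 0 5.7;0.05 0 0 0 0 0 5.7;0.05 0 0 0 0 0 5.7;0.05 0 0 0 0 0 5.7;0.05 0 0 0 0 0 5.7;0.05 0 0 0 0 0 5.7'
python3 -c "
from h import *
mv([.597,-.3635,.098],np.radians(-27));print(telemetry.observe()['position'],telemetry.observe()['qpos'])"
```

```text
clock: 0.77
position: [0.3998, -0.4743, 0.2164]
tool_rot: [-3.141, 0.0, 0.329]
force: [1.0, -0.7, -0.8]
grip_width: 0.0501
finger_force: 0.0
clock: 1.43
position: [0.5968, -0.3581, 0.2163]
tool_rot: [-3.141, 0.001, 0.329]
force: [-0.9, -1.4, 0.3]
grip_width: 0.05
finger_force: 0.0
clock: 2.1
position: [0.5957, -0.3589, 0.2163]
tool_rot: [-3.142, 0.001, -0.472]
force: [-0.4, -0.6, -0.7]
grip_width: 0.05
finger_force: 0.0
shift mm [  3.3   3.5 118.3] turn z -0.0 yaw now -27.0
[ 0.59567105 -0.35891738  0.21629038] [ 0.39338688  0.64265554  0.10706938  1.39514955 -0.07165479  1.10829404
 -1.53151712]
```

```bash
python3 -m crank '0.05 0.0015 0.0015 0.02 0 0 0;0.05 0.0015 0.002 0.02 0 0 0;0.05 0 0 0.02 0 0 0;0.05 0 0 0.02 0 0 0;0.05 0 0 0.015 0 0 0;0.05 0 0 0.012 0 0 0;0.05 0 0 0.007 0 0 0;0.05 0 0 0.004 0 0 0'
python3 -m crank '0.05 0 0 0 0 0 0;0 0 0 0 0 0 0;0 0 0 0 0 0 0;0 0 0 0 0 0 0;0 0 0 0 0 0 0;0 0 0 0 0 0 0;0 0 0 0 0 0 0;0 0 0 0 0 0 0' 60
python3 -m crank '0 0 0 -0.005 0 0 0;0 0 0 -0.01 0 0 0;0 0 0 -0.015 0 0 0;0 0 0 -0.02 0 0 0;0 0 0 -0.025 0 0 0;0 0 0 -0.025 0 0 0;0 0 0 -0.025 0 0 0;0 0 0 -0.015 0 0 0'
python3 -c "
from h import *
save('a1.png',grab_frame('scene')['pixels'][100:300,100:420])
mv([.5895,-.0249,.24],np.radians(2))"
```

```text
clock: 2.77
position: [0.5967, -0.3633, 0.0977]
tool_rot: [-3.142, 0.001, -0.467]
force: [0.1, -0.2, -0.7]
grip_width: 0.0498
finger_force: 0.0
clock: 3.43
position: [0.597, -0.3635, 0.0988]
tool_rot: [-3.142, -0.0, -0.467]
force: [-0.9, -0.1, -0.5]
grip_width: 0.0002
finger_force: 0.0
clock: 4.1
position: [0.5975, -0.364, 0.2427]
tool_rot: [3.142, -0.003, -0.467]
force: [-0.4, -0.0, -0.1]
grip_width: -0.0001
finger_force: 0.0
shift mm [-160.8 -299.2    5. ] turn z -28.8 yaw now -26.8
```

View pics/a1.png

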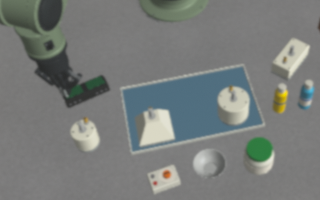

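Scene shows the drum still at crop (84,135) with the gripper above it. The fingers closed on nothing, so I check where the gripper really is.

```bash
python3 - <<'E'
from h import *
import pickle
fs={n:grab_frame(n) for n in('top','scene')};pickle.dump(fs,open('f1.pkl','wb'))
for n,f in fs.items():
    W=cloud(f)
    st=obj(W,.597,-.3635,.03,.1,.13);print(n,'stud',len(st),st.mean(0).round(4) if len(st) else '')
    g=obj(W,.597,-.364,.12,.2,.30)
    if len(g): print('grip',len(g),g.min(0),g.max(0),g.mean(0)); 
    for a in np.arange(.2,.34,.02):
        q=g[(g[:,2]>a)&(g[:,2]<a+.02)]
        if len(q): print(round(a,2),len(q),q.min(0).round(3),q.max(0).round(3))
print(telemetry.observe())
f=fs['scene']['pixels'];save('a2.png',cv2.resize(f[100:290,100:270],None,fx=3,fy=3,interpolation=cv2.INTER_CUBIC))
f=fs['top']['pixels'];save('a3.png',cv2.resize(f[100:290,400:570],None,fx=3,fy=3,interpolation=cv2.INTER_CUBIC))
E
```

```text
top stud 25 [ 0.596  -0.3623  0.1073]
grip 66 [ 0.5840857  -0.37437395  0.25926662] [ 0.60304325 -0.34846477  0.29902426] [ 0.59111821 -0.35702779  0.2793276 ]
0.24 1 [ 0.593 -0.356  0.259] [ 0.593 -0.356  0.259]
0.26 34 [ 0.584 -0.374  0.263] [ 0.603 -0.348  0.279]
0.28 31 [ 0.585 -0.371  0.28 ] [ 0.6   -0.349  0.299]
scene stud 32 [ 0.5959 -0.3635  0.1093]
grip 76 [ 0.59417504 -0.38133338  0.26116789] [ 0.61307949 -0.35262912  0.29909749] [ 0.60675646 -0.36603554  0.28036984]
0.26 39 [ 0.594 -0.381  0.261] [ 0.613 -0.353  0.28 ]
0.28 37 [ 0.599 -0.381  0.28 ] [ 0.613 -0.355  0.299]
{'clock': 4.25, 'qpos': array([ 0.39773457,  0.62771679,  0.10978663,  1.3581644 , -0.07045122,
        1.15666788, -1.5231094 ]), 'qd': array([ 0.00125114,  0.03138154, -0.007213  ,  0.03371203,  0.00099969,
       -0.01921985,  0.00111415]), 'joint_efforts': array([ 3.65897524e-02, -1.08242669e+02,  6.31246448e+00, -4.19206238e+01,
        3.69743945e-02,  4.57743024e-01, -1.31765884e-02]), 'position': array([ 0.59740676, -0.36382645,  0.24078274]), 'tool_rot': array([-3.14155277e+00, -2.82249598e-03, -4.67235251e-01]), 'force': array([-0.45221515, -0.21668112, -1.15488349]), 'moment': array([ 0.00579641, -0.00713194, -0.02187659]), 'finger_force': 0.0, 'grip_width': -0.00016658666822607268}
```

View pics/a2.png

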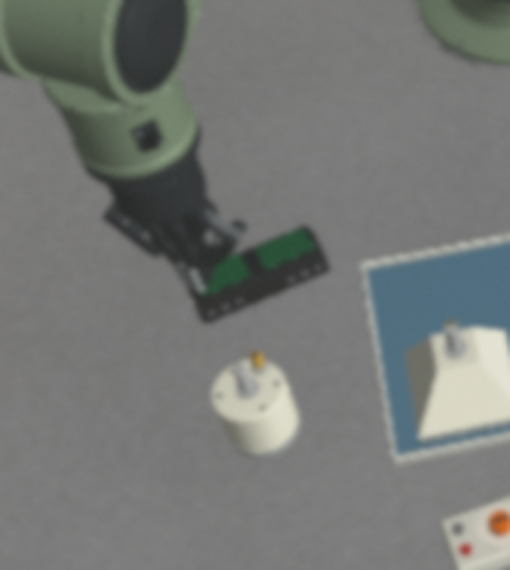

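View pics/a3.png

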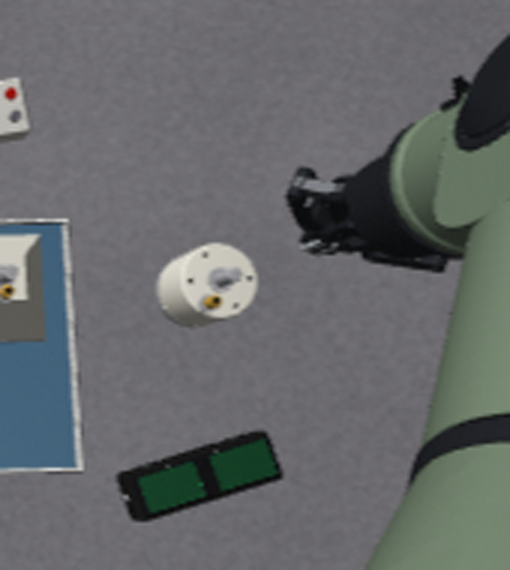

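The fingertips show at about z 0.26 by depth, though they should be near 0.22. I check with projections.

```bash
python3 - <<'E'
from h import *
import pickle
fs=pickle.load(open('f1.pkl','rb'))
for n,f in fs.items():
    F,cx,cy=K(f)
    for z in (.222,.241,.26,.295):
        q=np.array(f['R'])@[.5974,-.3638,z]+f['t'];print(n,z,(F*q[0]/q[2]+cx).round(1),(F*q[1]/q[2]+cy).round(1))
    W=cloud(f);a=obj(W,.597,-.364,.05,.13,.6)
    h,e=np.histogram(a[:,2],np.arange(.13,.42,.02));print(list(zip(e.round(2),h)))
    q=np.array(f['R'])@[.5974,-.3638,.24]+f['t'];u,v=int(F*q[0]/q[2]+cx),int(F*q[1]/q[2]+cy)
    print('z map');print((W[v-10:v+11:2,u-14:u+15:2,2]*1e3).round(0))
E
```

```text
top 0.222 497.0 183.1
top 0.241 500.6 181.7
top 0.26 504.3 180.2
top 0.295 511.6 177.2
[(np.float64(0.13), np.int64(0)), (np.float64(0.15), np.int64(0)), (np.float64(0.17), np.int64(0)), (np.float64(0.19), np.int64(0)), (np.float64(0.21), np.int64(0)), (np.float64(0.23), np.int64(0)), (np.float64(0.25), np.int64(15)), (np.float64(0.27), np.int64(40)), (np.float64(0.29), np.int64(48)), (np.float64(0.31), np.int64(141)), (np.float64(0.33), np.int64(105)), (np.float64(0.35), np.int64(106)), (np.float64(0.37), np.int64(56)), (np.float64(0.39), np.int64(189))]
z map
[[ -0.  -4.  -3.  -2.   3.   1. 320. 328. 331. 326. 319. 312. 345. 354.
  358.]
 [ -1.  -3.  -1.  -1.  -3.   2.  -3. 317. 321. 323. 315. 313. 311. 346.
  348.]
 [  1.   1.  -1.  -1.  -2.   1.  -2. 307. 313. 316. 309. 312. 325. 339.
  353.]
 [ -2.   3.  -0.   2.  -4.  -1.  -0.  -4. 270. 288. 299. 318. 330. 337.
  341.]
 [ -1.   1.  -1.  -2.  -1.  -5.  -1.   0. 275. 281. 298. 307. 313. 329.
  335.]
 [ -3.  -2.   0.  -1.  -2.  -4.   2.   2. 266. 277. 288. 294. 295. 295.
  311.]
 [ -5.   0.   0.  -3.  -2.  -3.  -2.  -8. 268. 270. 
[... 1105 characters left out ...]
. 293. 287. 285. 282. 274.  48.  44.  46.  48.  50.
   47.]
 [  3.  -2.  -1. 269. 277. 281. 275. 277.  49.  39.  44.  47.  49.  45.
   39.]
 [  1.   3.  -2.   2. 264. 269. 265. 272.  44.  47.  42.  45.  44.  34.
   37.]
 [  5.   3.   4.   3.  38.  44.  47.  44.  50.  41.  38.  36.  37.  32.
   31.]
 [  3.   3.   0.   3.   1.  35.  45.  44.  39.  32.  33.  29.  26.  24.
   18.]
 [ -1.   6.   7.   4.   1.  36.  37.  35.  31.  28.  25.  23.  16.   8.
    6.]
 [  2.   2.   1.   4.   3.   4.  34.  34.  25.  19.  14.  16.   7.   4.
    3.]
 [  3.   4.  -4.   2.   3.   2.  17.  25.  15.   7.   9.   2.   2.   2.
    5.]
 [  0.  -2.   2.  -0.  -1.   6.   0.   9.  -3.   4.   8.  -0.   4.   5.
    7.]]
```

Both cameras put the closed tips about 18 mm above the reported TCP, not 19 mm below it. So heights must be about 37 mm lower. I'll redo the grasp and check on contact.

```bash
python3 -m crank '0.05 0 0 0.01 0 0 0;0.05 0 0 0.02 0 0 0;0.05 0 0 0.025 0 0 0;0.05 0 0 0.025 0 0 0;0.05 0 0 0.025 0 0 0;0.05 0 0 0.025 0 0 0;0.05 0 0 0.01 0 0 0;0.05 0 0 0.005 0 0 0'
python3 -m crank '0.05 0 0 0.005 0 0 0;0.05 0 0 0.005 0 0 0;0.05 0 0 0.005 0 0 0;0.05 0 0 0.005 0 0 0;0.05 0 0 0.005 0 0 0;0.05 0 0 0.004 0 0 0;0.05 0 0 0.003 0 0 0;0.05 0 0 0 0 0 0'
python3 -m crank '0 0 0 0 0 0 0;0 0 0 0 0 0 0;0 0 0 0 0 0 0;0 0 0 0 0 0 0;0 0 0 0 0 0 0;0 0 0 0 0 0 0;0 0 0 0 0 0 0;0 0 0 0 0 0 0' 60
```

```text
clock: 4.92
position: [0.5956, -0.3627, 0.0908]
tool_rot: [-3.142, 0.004, -0.467]
force: [-0.2, -0.3, 0.9]
grip_width: 0.0501
finger_force: 0.0
clock: 5.58
position: [0.5967, -0.3633, 0.061]
tool_rot: [-3.142, 0.001, -0.467]
force: [0.2, 0.4, -0.7]
grip_width: 0.0499
finger_force: 0.0
clock: 6.25
position: [0.5971, -0.3636, 0.0621]
tool_rot: [3.142, -0.001, -0.467]
force: [-1.4, 1.4, 6.3]
grip_width: 0.0125
finger_force: 58.4
```

```bash
python3 -m crank '0 0 0 -0.004 0 0 0;0 0 0 -0.01 0 0 0;0 0 0 -0.02 0 0 0;0 0 0 -0.025 0 0 0;0 0 0 -0.03 0 0 0;0 0 0 -0.03 0 0 0;0 0 0 -0.02 0 0 0;0 0 0 -0.01 0 0 0'
python3 -m crank '0 0 0 0 0 0 -3.5;0 0 0 0 0 0 -3.6;0 0 0 0 0 0 -3.6;0 0 0 0 0 0 -3.6;0 0 0 0 0 0 -3.6;0 0 0 0 0 0 -3.6;0 0 0 0 0 0 -3.6;0 0 0 0 0 0 -3.6'
python3 -c "
from h import *
mv([.5895,-.0249,.22],np.radians(2))"
```

```text
clock: 6.92
position: [0.5976, -0.364, 0.2144]
tool_rot: [3.142, -0.004, -0.467]
force: [-0.3, 0.5, -4.4]
grip_width: 0.0124
finger_force: 58.4
clock: 7.58
position: [0.5965, -0.3633, 0.21]
tool_rot: [-3.141, 0.001, 0.037]
force: [0.1, -0.0, -4.8]
grip_width: 0.0123
finger_force: 58.5
shift mm [   5.5 -338.4  -10. ] turn z 0.1 yaw now 2.1
```

```bash
python3 -m crank '0 0.0003 -0.01 0 0 0 0;0 0.0003 -0.02 0 0 0 0;0 0.0003 -0.024 0 0 0 0;0 0.0003 -0.024 0 0 0 0;0 0.0003 -0.024 0 0 0 0;0 0.0003 -0.024 0 0 0 0;0 0.0003 -0.024 0 0 0 0;0 0.0003 -0.024 0 0 0 0'
python3 -m crank '0 0.0003 -0.024 0 0 0 0;0 0.0003 -0.024 0 0 0 0;0 0.0003 -0.024 0 0 0 0;0 0.0003 -0.024 0 0 0 0;0 0.0003 -0.024 0 0 0 0;0 0.0003 -0.024 0 0 0 0;0 0.0003 -0.014 0 0 0 0;0 0.0003 -0.006 0 0 0 0'
python3 -m crank '0 0 0 0 0 0 0;0 0 0 0 0 0 0;0 0 0 0 0 0 0;0 0 0 0 0 0 0;0 0 0 0 0 0 0;0 0 0 0 0 0 0;0 0 0 0 0 0 0;0 0 0 0 0 0 0'
python3 -c "
from h import *
mv([.5895,-.0249,.0655],np.radians(2))
for n in ('top','scene'):
    W=cloud(grab_frame(n))
    for x,y in ((.585,.1037),(.594,-.1535)):
        p=obj(W,x,y,.02,.107,.13);print(n,len(p),p.mean(0) if len(p) else '')
"
```

```text
clock: 8.25
position: [0.5928, -0.1875, 0.2104]
tool_rot: [-3.141, 0.001, 0.032]
force: [0.5, 1.0, -4.6]
grip_width: 0.0124
finger_force: 58.6
clock: 8.92
position: [0.5897, -0.0222, 0.2105]
tool_rot: [-3.14, 0.001, 0.035]
force: [1.0, 0.7, -4.8]
grip_width: 0.0124
finger_force: 58.7
clock: 9.58
position: [0.5903, -0.0258, 0.2107]
tool_rot: [-3.142, 0.0, 0.033]
force: [0.2, 0.3, -4.2]
grip_width: 0.0126
finger_force: 58.7
shift mm [ -0.8  -0.9 145.2] turn z -0.1 yaw now 1.9
top 22 [0.5829017  0.10512367 0.11759   ]
top 0 
scene 21 [0.58627786 0.10205282 0.11823985]
scene 27 [ 0.59633427 -0.1548568   0.11504318]
```

```bash
python3 -m crank '0 -0.0004 -0.0004 0.01 0 0 0;0 -0.0004 -0.0004 0.02 0 0 0;0 0 0 0.025 0 0 0;0 0 0 0.025 0 0 0;0 0 0 0.025 0 0 0;0 0 0 0.015 0 0 0;0 0 0 0.01 0 0 0;0 0 0 0.005 0 0 0'
python3 -m crank '0 0 0 0.002 0 0 0;0 0 0 0.002 0 0 0;0 0 0 0.001 0 0 0;0 0 0 0.001 0 0 0;0 0 0 0.001 0 0 0;0 0 0 0.001 0 0 0;0 0 0 0.0005 0 0 0;0 0 0 0.0005 0 0 0'
python3 -c "
from h import *
mv([.5895,-.0249,.0655],np.radians(2))"
```

```text
clock: 10.35
position: [0.5887, -0.0247, 0.074]
tool_rot: [-3.141, 0.002, 0.034]
force: [0.0, 0.9, -5.4]
grip_width: 0.0121
finger_force: 58.6
clock: 11.02
position: [0.5895, -0.0248, 0.0668]
tool_rot: [3.142, -0.0, 0.034]
force: [-0.1, 0.1, -4.0]
grip_width: 0.0121
finger_force: 58.6
shift mm [-0.   0.1  1.3] turn z -0.1 yaw now 1.9
```

```bash
python3 -m crank '0 0 0 0.0005 0 0 0;0 0 0 0 0 0 0;0 0 0 0.0005 0 0 0;0 0 0 0 0 0 0;0 0 0 0.0005 0 0 0;0 0 0 0 0 0 0;0 0 0 0 0 0 0;0 0 0 0 0 0 0'
python3 -c "
from h import *
mv([.5895,-.0249,.0655],np.radians(2))"
```

```text
clock: 11.68
position: [0.5894, -0.0248, 0.0652]
tool_rot: [-3.142, 0.0, 0.034]
force: [0.2, 0.0, -4.1]
grip_width: 0.0124
finger_force: 58.8
shift mm [ 0.   0.1 -0.3] turn z -0.1 yaw now 1.9
```

```bash
python3 -m crank '0 0 0 0.0005 0 0 0;0 0 0 0 0 0 0;0 0 0 0.0005 0 0 0;0 0 0 0 0 0 0;0 0 0 0.0003 0 0 0;0 0 0 0 0 0 0;0 0 0 0 0 0 0;0 0 0 0 0 0 0'
python3 -c "
from h import *
mv([.5895,-.0249,.0655],np.radians(2))"
```

```text
clock: 12.35
position: [0.5897, -0.0247, 0.0651]
tool_rot: [-3.142, -0.001, 0.034]
force: [-7.4, 0.5, 18.3]
grip_width: 0.0119
finger_force: 61.3
shift mm [-0.2  0.2 -0.4] turn z -0.1 yaw now 1.9
```

```bash
python3 -m crank '0 0 0 -0.0005 0 0 0;0 0 0 -0.0006 0 0 0;0.02 0 0 0 0 0 0;0.04 0 0 0 0 0 0;0.04 0 0 0 0 0 0;0.04 0 0 -0.005 0 0 0;0.04 0 0 -0.015 0 0 0;0.04 0 0 -0.025 0 0 0'
python3 -m crank '0.05 0 0 -0.03 0 0 0;0.05 0 0 -0.03 0 0 0;0.05 0 0 -0.02 0 0 0;0.05 -0.008 -0.02 0 0 0 0;0.05 -0.008 -0.02 0 0 0 0;0.05 -0.008 -0.02 0 0 0 0;0.05 -0.008 -0.02 0 0 0 0;0.05 -0.008 -0.02 0 0 0 0'
python3 -c "
from h import *
mv([.4205,.3435,.18],np.radians(134))
for n in ('top','scene'):
    W=cloud(grab_frame(n))
    p=obj(W,.5895,-.025,.02,.105,.125);print(n,len(p),p.mean(0) if len(p) else '')
"
```

```text
clock: 13.02
position: [0.5883, -0.0247, 0.109]
tool_rot: [-3.142, 0.003, 0.034]
force: [0.0, -0.1, 0.1]
grip_width: 0.0401
finger_force: 0.0
clock: 13.68
position: [0.5457, 0.0747, 0.1905]
tool_rot: [-3.141, -0.0, 0.034]
force: [0.6, 0.6, -0.8]
grip_width: 0.0501
finger_force: 0.0
shift mm [-116.1 -272.9   10.5] turn z -132.1 yaw now 1.9
top 0 
scene 18 [ 0.59261429 -0.02734164  0.11593226]
```

```bash
python3 -m crank '0.05 -0.0116 -0.0273 0 0 0 0;0.05 -0.0116 -0.0273 0 0 0 0;0.05 -0.0116 -0.0273 0 0 0 0;0.05 -0.0116 -0.0273 0 0 0 0;0.05 -0.0116 -0.0273 0 0 0 0;0.05 -0.0116 -0.0273 0 0 0 0;0.05 -0.0116 -0.0273 0 0 0 0;0.05 -0.0116 -0.0273 0 0 0 0'
python3 -m crank '0.05 -0.0116 -0.0273 0 0 0 0;0.05 -0.0116 -0.0273 0 0 0 0;0.05 0 0 0 0 0 -7;0.05 0 0 0 0 0 -7;0.05 0 0 0 0 0 -7;0.05 0 0 0 0 0 -7;0.05 0 0 0 0 0 -7;0.05 0 0 0 0 0 -7'
python3 -m crank '0.05 0 0 0 0 0 -7;0.05 0 0 0 0 0 -7;0.05 0 0 0 0 0 -7;0.05 0 0 0 0 0 -7;0.05 0 0 0 0 0 -7;0.05 0 0 0 0 0 -7;0.05 0 0 0 0 0 -7;0.05 0 0 0 0 0 -7'
python3 -m crank '0.05 0 0 0 0 0 -7;0.05 0 0 0 0 0 -7;0.05 0 0 0 0 0 -7;0.05 0 0 0 0 0 -7;0.05 0 0 0 0 0 -6;0.05 0 0 0 0 0 0;0.05 0 0 0 0 0 0;0.05 0 0 0 0 0 0'
python3 -c "
from h import *
mv([.4205,.3435,.044],np.radians(134))"
```

```text
clock: 14.45
position: [0.4457, 0.2898, 0.1904]
tool_rot: [-3.141, -0.001, 0.033]
force: [0.8, -0.0, -0.7]
grip_width: 0.05
finger_force: 0.0
clock: 15.12
position: [0.4215, 0.3424, 0.1903]
tool_rot: [3.141, -0.0, 0.772]
force: [1.0, -0.2, 0.0]
grip_width: 0.05
finger_force: 0.0
clock: 15.78
position: [0.4216, 0.3423, 0.1903]
tool_rot: [3.141, 0.0, 1.75]
force: [-0.4, -1.3, 0.0]
grip_width: 0.0499
finger_force: 0.0
clock: 16.45
position: [0.4213, 0.3425, 0.1901]
tool_rot: [3.141, 0.0, 2.333]
force: [-0.1, -0.1, 0.3]
grip_width: 0.0501
finger_force: 0.0
shift mm [1.300e+00 1.000e-01 1.461e+02] turn z -0.3 yaw now 133.7
```

```bash
python3 -m crank '0.05 0.0006 0 0.01 0 0 0;0.05 0.0006 0 0.02 0 0 0;0.05 0 0 0.025 0 0 0;0.05 0 0 0.025 0 0 0;0.05 0 0 0.025 0 0 0;0.05 0 0 0.02 0 0 0;0.05 0 0 0.012 0 0 0;0.05 0 0 0.006 0 0 0'
python3 -m crank '0.05 0 0 0.0015 0 0 0;0.05 0 0 0 0 0 0;0 0 0 0 0 0 0;0 0 0 0 0 0 0;0 0 0 0 0 0 0;0 0 0 0 0 0 0;0 0 0 0 0 0 0;0 0 0 0 0 0 0' 70
python3 -m crank '0 0 0 0 0 0 0;0 0 0 -0.004 0 0 0;0 0 0 -0.01 0 0 0;0 0 0 -0.02 0 0 0;0 0 0 -0.02 0 0 0;0 0 0 -0.02 0 0 0;0 0 0 -0.02 0 0 0;0 0 0 -0.01 0 0 0'
python3 -c "
from h import *
mv([.4721,.0996,.18],np.radians(92.1))"
```

```text
clock: 17.12
position: [0.4194, 0.3432, 0.0452]
tool_rot: [-3.139, -0.0, 2.337]
force: [-0.0, 0.2, -0.0]
grip_width: 0.05
finger_force: 0.0
clock: 17.78
position: [0.4208, 0.3441, 0.0462]
tool_rot: [3.14, 0.0, 2.337]
force: [3.3, 0.2, 7.7]
grip_width: 0.0119
finger_force: 68.6
clock: 18.45
position: [0.4203, 0.3439, 0.152]
tool_rot: [3.14, 0.0, 2.338]
force: [0.6, 0.3, -5.3]
grip_width: 0.012
finger_force: 68.9
shift mm [-211.9 -132.2  -28. ] turn z 41.8 yaw now 133.9
```

```bash
python3 -m crank '0 -0.01 -0.006 -0.005 0 0 0;0 -0.018 -0.0112 0 0 0 0;0 -0.018 -0.0112 0 0 0 0;0 -0.018 -0.0112 0 0 0 0;0 -0.018 -0.0112 0 0 0 0;0 -0.018 -0.0112 0 0 0 0;0 -0.018 -0.0112 0 0 0 0;0 -0.018 -0.0112 0 0 0 0'
python3 -m crank '0 -0.018 -0.0112 0 0 0 0;0 -0.018 -0.0112 0 0 0 0;0 -0.018 -0.0112 0 0 0 0;0 -0.015 -0.0098 0 0 0 0;0 -0.007 -0.0044 0 0 0 0;0 0 0 0 0 0 5;0 0 0 0 0 0 6.8;0 0 0 0 0 0 7'
python3 -m crank '0 0 0 0 0 0 7;0 0 0 0 0 0 7;0 0 0 0 0 0 6;0 0 0 0 0 0 3;0 0 0 0 0 0 0;0 0 0 0 0 0 0;0 0 0 0 0 0 0;0 0 0 0 0 0 0'
python3 - <<'E'
from h import *
mv([.4721,.0996,.05],np.radians(92.1))
for n in ('top','scene'):
    f=grab_frame(n);W=cloud(f)
    b=telemetry.observe()['position'][2]-.046
    p=obj(W,.472,.1,.09,b+.045,b+.062)
    print(n,b,len(p),rect(p))
    save('b_%s.png'%n,cv2.resize(f['pixels'][100:300,230:490],None,fx=2.5,fy=2.5))
E
```

```text
clock: 19.12
position: [0.4534, 0.1858, 0.1545]
tool_rot: [-3.141, -0.0, 2.338]
force: [0.6, -0.1, -5.6]
grip_width: 0.0122
finger_force: 68.8
clock: 19.78
position: [0.4717, 0.0992, 0.1545]
tool_rot: [-3.141, -0.0, 2.004]
force: [-0.6, 0.4, -5.3]
grip_width: 0.0118
finger_force: 68.7
clock: 20.45
position: [0.4719, 0.0993, 0.1545]
tool_rot: [-3.141, -0.0, 1.61]
force: [-0.3, -0.0, -6.6]
grip_width: 0.0117
finger_force: 68.7
shift mm [  0.3   0.2 104.5] turn z 0.1 yaw now 92.2
top 0.10845407934233893 0 ((0.0, 0.0), (0.0, 0.0), 0.0)
scene 0.10847014968154105 699 ((0.4747649133205414, 0.09833939373493195), (0.07799941301345825, 0.1406402587890625), 2.726670742034912)
```

View pics/b_scene.png

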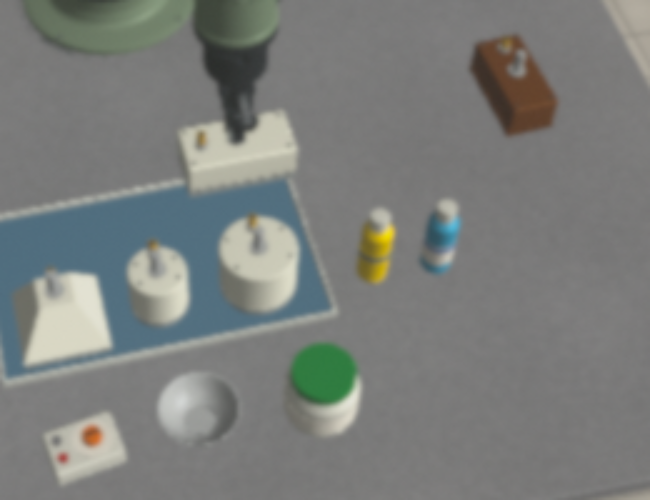

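The image shows the box held at (238,150), lined up over the tray front, with the three drums in line behind it. I lower it.

```bash
python3 -m crank '0 0 0 0.008 0 0 0;0 0 0 0.016 0 0 0;0 0 0 0.02 0 0 0;0 0 0 0.02 0 0 0;0 0 0 0.015 0 0 0;0 0 0 0.01 0 0 0;0 0 0 0.006 0 0 0;0 0 0 0.004 0 0 0'
python3 -m crank '0 0 0 0.002 0 0 0;0 0 0 0.001 0 0 0;0 0 0 0.001 0 0 0;0 0 0 0.0005 0 0 0;0 0 0 0.0005 0 0 0;0 0 0 0 0 0 0;0 0 0 0 0 0 0;0 0 0 0 0 0 0'
python3 -c "
from h import *
mv([.4721,.0996,.049],np.radians(92.1))"
```

```text
clock: 21.22
position: [0.4719, 0.0993, 0.0549]
tool_rot: [-3.141, -0.0, 1.608]
force: [0.2, -0.0, -5.9]
grip_width: 0.0118
finger_force: 68.6
clock: 21.88
position: [0.4721, 0.0992, 0.0506]
tool_rot: [3.141, -0.0, 1.608]
force: [0.3, 0.4, -5.7]
grip_width: 0.012
finger_force: 68.6
shift mm [0.4 0.  1.6] turn z 0.0 yaw now 92.1
```

```bash
python3 -m crank '0 0 0 0.0005 0 0 0;0 0 0 0 0 0 0;0 0 0 0.0005 0 0 0;0 0 0 0 0 0 0;0 0 0 0.0005 0 0 0;0 0 0 0 0 0 0;0 0 0 0 0 0 0;0 0 0 0 0 0 0'
python3 -m crank '0 0 0 0.0003 0 0 0;0 0 0 0 0 0 0;0 0 0 0 0 0 0;0 0 0 0 0 0 0;0 0 0 0 0 0 0;0 0 0 0 0 0 0;0 0 0 0 0 0 0;0 0 0 0 0 0 0'

```

```text
clock: 22.55
position: [0.4722, 0.0993, 0.0492]
tool_rot: [3.141, -0.0, 1.608]
force: [-0.3, 0.1, 3.5]
grip_width: 0.0118
finger_force: 69.8
clock: 23.22
position: [0.4723, 0.0992, 0.0492]
tool_rot: [3.141, 0.0, 1.608]
force: [-3.4, -0.5, 12.7]
grip_width: 0.0119
finger_force: 70.9
```

```bash
python3 -m crank '0 0 0 -0.0003 0 0 0;0.02 0 0 0 0 0 0;0.04 0 0 0 0 0 0;0.04 0 0 0 0 0 0;0.04 0 0 -0.005 0 0 0;0.04 0 0 -0.015 0 0 0;0.04 0 0 -0.03 0 0 0;0.04 0 0 -0.03 0 0 0'
python3 -m crank '0.08 0 0 -0.03 0 0 0;0.08 0 0 -0.02 0 0 -5;0.08 0 0 -0.01 0 0 -5;0.08 0 0 0 0 0 -5;0.08 0 0 0 0 0 -1.7;0.08 0 0 0 0 0 0;0.08 0 0 0 0 0 0;0.08 0 0 0 0 0 0'
python3 -c "
from h import *
mv([.4105,-.358,.18],np.radians(108.8))"
```

```text
clock: 23.88
position: [0.4712, 0.0993, 0.1298]
tool_rot: [-3.14, -0.0, 1.609]
force: [-0.6, -0.9, -1.0]
grip_width: 0.0398
finger_force: 0.0
clock: 24.55
position: [0.4719, 0.0992, 0.189]
tool_rot: [-3.141, -0.0, 1.898]
force: [0.1, 0.2, -0.6]
grip_width: 0.0798
finger_force: 0.0
shift mm [-413.2 -205.2    9. ] turn z -0.0 yaw now 108.8
```

```bash
python3 -m crank '0.08 -0.024 -0.012 0 0 0 0;0.08 -0.026 -0.0129 0 0 0 0;0.08 -0.026 -0.0129 0 0 0 0;0.08 -0.026 -0.0129 0 0 0 0;0.08 -0.026 -0.0129 0 0 0 0;0.08 -0.026 -0.0129 0 0 0 0;0.08 -0.026 -0.0129 0 0 0 0;0.08 -0.026 -0.0129 0 0 0 0'
python3 -m crank '0.08 -0.026 -0.0129 0 0 0 0;0.08 -0.026 -0.0129 0 0 0 0;0.08 -0.026 -0.0129 0 0 0 0;0.08 -0.026 -0.0129 0 0 0 0;0.08 -0.026 -0.0129 0 0 0 0;0.08 -0.026 -0.0129 0 0 0 0;0.08 -0.026 -0.0129 0 0 0 0;0.08 -0.024 -0.0121 0 0 0 0'
python3 - <<'E'
from h import *
mv([.4105,-.358,.0],np.radians(108.8))
for n in ('top','scene'):
    f=grab_frame(n);W=cloud(f)
    p=obj(W,.472,.1,.09,.05,.064); print(n,'box',len(p),rect(p))
    p=obj(W,.472,.1,.02,.082,.11); print('box stud',len(p),p.mean(0) if len(p) else '')
    p=obj(W,.59,-.025,.02,.105,.125); print('SR stud',len(p),p.mean(0) if len(p) else '')
    p=obj(W,.585,.1037,.02,.107,.125); print('LR stud',len(p),p.mean(0) if len(p) else '')
    p=obj(W,.594,-.1535,.02,.107,.125); print('horn stud',len(p),p.mean(0) if len(p) else '')
E
```

```text
clock: 25.22
position: [0.4413, -0.1301, 0.189]
tool_rot: [-3.141, -0.0, 1.899]
force: [-0.3, -0.2, 0.0]
grip_width: 0.0799
finger_force: 0.0
clock: 25.88
position: [0.4108, -0.3585, 0.1889]
tool_rot: [-3.141, -0.0, 1.898]
force: [0.4, -0.2, 0.8]
grip_width: 0.0803
finger_force: 0.0
shift mm [ 5.000e-01 -1.000e-01  1.889e+02] turn z -0.0 yaw now 108.8
top box 1093 ((0.4921298325061798, 0.1015416607260704), (0.11061060428619385, 0.13844600319862366), 2.455519199371338)
box stud 20 [0.47145551 0.10092562 0.09308453]
SR stud 22 [ 0.58788842 -0.02462716  0.11263546]
LR stud 22 [0.58287241 0.10511679 0.11776821]
horn stud 22 [ 0.59401126 -0.15174428  0.11617426]
scene box 626 ((0.4742048382759094, 0.09823648631572723), (0.0751575231552124, 0.14019306004047394), 1.9445457458496094)
box stud 22 [0.47604462 0.09762177 0.09374803]
SR stud 21 [ 0.59270124 -0.02735118  0.11413412]
LR stud 21 [0.5870719  0.10158051 0.11794554]
horn stud 28 [ 0.59592068 -0.15485489  0.11542638]
```

```bash
python3 -m crank '0.08 0 0 0.015 0 0 0;0.08 0 0 0.025 0 0 0;0.08 0 0 0.03 0 0 0;0.08 0 0 0.03 0 0 0;0.08 0 0 0.03 0 0 0;0.08 0 0 0.025 0 0 0;0.08 0 0 0.015 0 0 0;0.08 0 0 0.01 0 0 0'
python3 -m crank '0.08 0 0 0.005 0 0 0;0.08 0 0 0.004 0 0 0;0.08 0 0 0.003 0 0 0;0.08 0 0 0.002 0 0 0;0.08 0 0 0.001 0 0 0;0.08 0 0 0 0 0 0;0.08 0 0 0 0 0 0;0.08 0 0 0 0 0 0'
python3 -m crank '0.04 0 0 0 0 0 0;0.04 0 0 0 0 0 0;0.04 0 0 0 0 0 0;0.04 0 0 0 0 0 0;0.04 0 0 0 0 0 0;0.04 0 0 0 0 0 0;0.04 0 0 0 0 0 0;0.04 0 0 0 0 0 0' 30
python3 -m crank '0.04 0 0 -0.003 0 0 0;0.04 0 0 -0.008 0 0 0;0.04 0 0 -0.015 0 0 0;0.04 0 0 -0.02 0 0 0;0.04 0 0 -0.025 0 0 0;0.04 0 0 -0.025 0 0 0;0.04 0 0 -0.02 0 0 0;0.04 0 0 -0.01 0 0 0'
python3 - <<'E'
from h import *
mv([.4826,-.1574,.12],np.radians(92.1))
E
```

```text
clock: 26.65
position: [0.4109, -0.3557, 0.0071]
tool_rot: [-3.14, -0.002, 1.899]
force: [0.1, -0.7, -0.1]
grip_width: 0.0802
finger_force: 0.0
clock: 27.32
position: [0.4114, -0.357, -0.0057]
tool_rot: [3.141, 0.0, 1.899]
force: [-0.5, -0.2, -0.6]
grip_width: 0.0798
finger_force: 0.0
clock: 27.98
position: [0.4113, -0.3569, -0.0058]
tool_rot: [-3.141, 0.0, 1.899]
force: [-1.5, 1.1, 6.7]
grip_width: 0.0494
finger_force: 31.4
clock: 28.65
position: [0.412, -0.3573, 0.1229]
tool_rot: [3.14, 0.002, 1.9]
force: [-0.2, 0.2, -1.4]
grip_width: 0.0493
finger_force: 31.8
shift mm [166.4 131.4   2.9] turn z 16.7 yaw now 108.8
```

```bash
python3 -m crank '0.04 0.01 0.0079 0 0 0 0;0.04 0.02 0.0158 0 0 0 0;0.04 0.024 0.019 0 0 0 0;0.04 0.024 0.019 0 0 0 0;0.04 0.024 0.019 0 0 0 0;0.04 0.024 0.019 0 0 0 0;0.04 0.024 0.019 0 0 0 0;0.04 0.0164 0.0127 0 0 0 0'
python3 -m crank '0.04 0 0 0 0 0 4;0.04 0 0 0 0 0 5;0.04 0 0 0 0 0 5;0.04 0 0 0 0 0 2.7;0.04 0 0 0 0 0 0;0.04 0 0 0 0 0 0;0.04 0 0 0 0 0 0;0.04 0 0 0 0 0 0'
python3 - <<'E'
from h import *
mv([.4826,-.1574,-.003],np.radians(92.1))
for n in ('top','scene'):
    f=grab_frame(n);W=cloud(f)
    b=telemetry.observe()['position'][2]+.0058
    p=obj(W,.4826,-.1574,.09,b+.03,b+.055); print(n,len(p),rect(p))
save('c_scene.png',cv2.resize(f['pixels'][100:300,180:440],None,fx=2.5,fy=2.5))
E
```

```text
clock: 29.32
position: [0.4823, -0.1531, 0.1193]
tool_rot: [-3.141, -0.001, 1.902]
force: [0.7, -0.2, -1.3]
grip_width: 0.0494
finger_force: 31.7
clock: 29.98
position: [0.4818, -0.1567, 0.1198]
tool_rot: [-3.141, -0.0, 1.61]
force: [-0.7, 0.3, -2.4]
grip_width: 0.0498
finger_force: 31.7
shift mm [ -0.7   0.7 122.8] turn z 0.1 yaw now 92.2
top 460 ((0.4761512875556946, -0.1137603372335434), (0.06610935926437378, 0.06604184955358505), 3.702343702316284)
scene 579 ((0.49280282855033875, -0.15831443667411804), (0.06572841852903366, 0.15025989711284637), 3.1483116149902344)
```

View pics/c_scene.png

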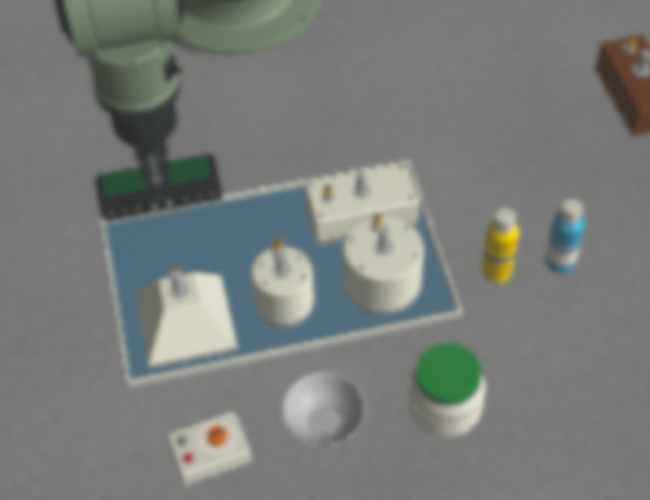

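Goggles are held level at (158,185), parallel to the front edge, opposite the horn. I lower them.

```bash
python3 -m crank '0.04 0 0 0.01 0 0 0;0.04 -0.0005 0.0005 0.02 0 0 0;0.04 0 0 0.025 0 0 0;0.04 0 0 0.025 0 0 0;0.04 0 0 0.018 0 0 0;0.04 0 0 0.01 0 0 0;0.04 0 0 0.006 0 0 0;0.04 0 0 0.003 0 0 0'
python3 -m crank '0.04 0 0 0.001 0 0 0;0.04 0 0 0.001 0 0 0;0.04 0 0 0.001 0 0 0;0.04 0 0 0.0005 0 0 0;0.04 0 0 0.0005 0 0 0;0.04 0 0 0.0005 0 0 0;0.04 0 0 0 0 0 0;0.04 0 0 0 0 0 0'
python3 - <<'E'
from h import *
mv([.4826,-.1574,-.003],np.radians(92.1))
E
```

```text
clock: 30.75
position: [0.4823, -0.1572, 0.0023]
tool_rot: [-3.141, -0.0, 1.608]
force: [0.1, 0.5, -1.8]
grip_width: 0.0495
finger_force: 31.7
clock: 31.42
position: [0.4825, -0.1574, -0.0014]
tool_rot: [3.142, 0.0, 1.608]
force: [-0.5, 0.3, -1.3]
grip_width: 0.0495
finger_force: 31.7
shift mm [-0.   0.1  1.6] turn z 0.0 yaw now 92.1
```

```bash
python3 -m crank '0.04 0 0 0.0005 0 0 0;0.04 0 0 0 0 0 0;0.04 0 0 0.0005 0 0 0;0.04 0 0 0 0 0 0;0.04 0 0 0 0 0 0;0.04 0 0 0 0 0 0;0.04 0 0 0 0 0 0;0.04 0 0 0 0 0 0'
python3 -m crank '0.04 0 0 0.0005 0 0 0;0.04 0 0 0 0 0 0;0.04 0 0 0 0 0 0;0.04 0 0 0 0 0 0;0.04 0 0 0 0 0 0;0.04 0 0 0 0 0 0;0.04 0 0 0 0 0 0;0.04 0 0 0 0 0 0'
```

```text
clock: 32.08
position: [0.4825, -0.1574, -0.0025]
tool_rot: [3.142, 0.0, 1.608]
force: [0.5, 0.6, -1.9]
grip_width: 0.0495
finger_force: 31.7
clock: 32.75
position: [0.4825, -0.1574, -0.0028]
tool_rot: [3.141, 0.0, 1.608]
force: [-1.3, -0.6, 4.7]
grip_width: 0.0495
finger_force: 32.5
```

```bash
python3 -m crank '0.05 0 0 0 0 0 0;0.056 0 0 0 0 0 0;0.062 0 0 0 0 0 0;0.062 0 0 0 0 0 0;0.062 0 0 -0.005 0 0 0;0.062 0 0 -0.015 0 0 0;0.062 0 0 -0.03 0 0 0;0.062 0 0 -0.03 0 0 0'
python3 -m crank '0.062 0 0 -0.03 0 0 0;0.062 0 0 -0.03 0 0 0;0.062 0 0 -0.025 0 0 0;0.062 0 0 -0.01 0 0 0;0.062 0 0 0 0 0 0;0.062 0 0 0 0 0 0;0.062 0 0 0 0 0 0;0.062 0 0 0 0 0 0'
python3 -c "
from h import *
mv([.600,.3405,.17],np.radians(92.1))"
```

```text
clock: 33.42
position: [0.4818, -0.157, 0.0777]
tool_rot: [-3.14, -0.001, 1.609]
force: [0.5, -0.3, 0.8]
grip_width: 0.062
finger_force: 0.0
clock: 34.08
position: [0.4819, -0.1572, 0.1709]
tool_rot: [-3.14, -0.001, 1.608]
force: [0.9, -0.3, -0.0]
grip_width: 0.0618
finger_force: 0.0
shift mm [492.9 136.6   0.9] turn z 0.0 yaw now 92.1
```

```bash
python3 -m crank '0.062 0.02 0.0055 0 0 0 0;0.062 0.028 0.0078 0 0 0 0;0.062 0.028 0.0078 0 0 0 0;0.062 0.028 0.0078 0 0 0 0;0.062 0.028 0.0078 0 0 0 0;0.062 0.028 0.0078 0 0 0 0;0.062 0.028 0.0078 0 0 0 0;0.062 0.028 0.0078 0 0 0 0'
python3 -m crank '0.062 0.028 0.0078 0 0 0 0;0.062 0.028 0.0078 0 0 0 0;0.062 0.028 0.0078 0 0 0 0;0.062 0.028 0.0078 0 0 0 0;0.062 0.028 0.0078 0 0 0 0;0.062 0.028 0.0078 0 0 0 0;0.062 0.028 0.0078 0 0 0 0;0.062 0.028 0.0078 0 0 0 0'
python3 -m crank '0.062 0.028 0.0078 0 0 0 0;0.062 0.025 0.0063 0 0 0 0;0.062 0 0 0 0 0 0;0.062 0 0 0 0 0 0;0.062 0 0 0 0 0 0;0.062 0 0 0 0 0 0;0.062 0 0 0 0 0 0;0.062 0 0 0 0 0 0'
python3 - <<'E'
from h import *
mv([.600,.3405,.045],np.radians(92.1))
for n in ('top','scene'):
    f=grab_frame(n);W=cloud(f)
    for nm,x,y,z in (('box',.4737,.0993,.091),('SR',.59,-.025,.111),('LR',.585,.1035,.116),('horn',.595,-.1533,.114)):
        p=obj(W,x,y,.02,z-.008,.13); print(n,nm,len(p),p.mean(0).round(4) if len(p) else '')
    p=obj(W,.482,-.158,.09,.035,.055); print('gog',len(p),rect(p))
    p=obj(W,.6,.34,.03,.112,.14); print('cap',len(p),p.mean(0).round(4) if len(p) else '')
E
```

```text
clock: 34.75
position: [0.5342, 0.0621, 0.171]
tool_rot: [-3.14, 0.0, 1.608]
force: [0.6, -0.3, -0.4]
grip_width: 0.0624
finger_force: 0.0
clock: 35.42
position: [0.5882, 0.2882, 0.1706]
tool_rot: [-3.14, 0.001, 1.608]
force: [0.1, 0.5, 0.7]
grip_width: 0.0618
finger_force: 0.0
clock: 36.08
position: [0.6008, 0.3395, 0.1721]
tool_rot: [3.141, 0.0, 1.607]
force: [-0.1, 0.5, -0.8]
grip_width: 0.062
finger_force: 0.0
shift mm [  1.   -0.8 127.1] turn z -0.0 yaw now 92.1
top box 19 [0.4711 0.1008 0.0935]
top SR 21 [ 0.588  -0.0248  0.1136]
top LR 22 [0.583  0.1051 0.1172]
top horn 23 [ 0.5939 -0.1516  0.1155]
gog 914 ((0.510977029800415, -0.15628252923488617), (0.10612905025482178, 0.14829875528812408), 0.9870181083679199)
cap 0 
scene box 21 [0.4755 0.0975 0.0937]
scene SR 20 [ 0.5924 -0.0272  0.1144]
scene LR 23 [0.5875 0.1016 0.1187]
scene horn 26 [ 0.5964 -0.1555  0.1158]
gog 604 ((0.5104436874389648, -0.1590661257505417), (0.10295701771974564, 0.14902181923389435), 1.1320937871932983)
cap 55 [0.603  0.3381 0.1224]
```

```bash
python3 -m crank '0.062 0.001 -0.0008 0.01 0 0 0;0.062 0 0 0.02 0 0 0;0.062 0 0 0.025 0 0 0;0.062 0 0 0.025 0 0 0;0.062 0 0 0.02 0 0 0;0.062 0 0 0.014 0 0 0;0.062 0 0 0.008 0 0 0;0.062 0 0 0.004 0 0 0'
python3 -m crank '0.062 0 0 0 0 0 0;0.03 0 0 0 0 0 0;0.03 0 0 0 0 0 0;0.03 0 0 0 0 0 0;0.03 0 0 0 0 0 0;0.03 0 0 0 0 0 0;0.03 0 0 0 0 0 0;0.03 0 0 0 0 0 0' 25
python3 -m crank '0.03 0 0 -0.003 0 0 0;0.03 0 0 -0.008 0 0 0;0.03 0 0 -0.02 0 0 0;0.03 0 0 -0.025 0 0 0;0.03 0 0 -0.03 0 0 0;0.03 0 0 -0.03 0 0 0;0.03 0 0 -0.02 0 0 0;0.03 0 0 -0.01 0 0 0'
python3 - <<'E'
from h import *
mv([.478,-.029,.19],np.radians(92.1))
E
```

```text
clock: 36.85
position: [0.5994, 0.3412, 0.0448]
tool_rot: [-3.141, 0.0, 1.608]
force: [0.3, 0.3, 0.5]
grip_width: 0.0623
finger_force: 0.0
clock: 37.52
position: [0.6002, 0.3418, 0.0472]
tool_rot: [3.14, -0.001, 1.608]
force: [-1.7, -1.6, 7.6]
grip_width: 0.0391
finger_force: 25.7
clock: 38.18
position: [0.6006, 0.3419, 0.1959]
tool_rot: [3.138, -0.002, 1.608]
force: [-0.0, 0.1, -1.2]
grip_width: 0.0392
finger_force: 25.6
shift mm [-366.1 -136.3    5.9] turn z 0.0 yaw now 92.1
```

```bash
python3 -m crank '0.03 -0.01 -0.0037 0 0 0 0;0.03 -0.02 -0.0075 0 0 0 0;0.03 -0.025 -0.0094 0 0 0 0;0.03 -0.025 -0.0094 0 0 0 0;0.03 -0.025 -0.0094 0 0 0 0;0.03 -0.025 -0.0094 0 0 0 0;0.03 -0.025 -0.0094 0 0 0 0;0.03 -0.025 -0.0094 0 0 0 0'
python3 -m crank '0.03 -0.025 -0.0094 0 0 0 0;0.03 -0.025 -0.0094 0 0 0 0;0.03 -0.025 -0.0094 0 0 0 0;0.03 -0.025 -0.0094 0 0 0 0;0.03 -0.025 -0.0094 0 0 0 0;0.03 -0.025 -0.0094 0 0 0 0;0.03 -0.023 -0.0078 0 0 0 0;0.03 -0.012 -0.0044 0 0 0 0'
python3 -m crank '0.03 0 0 0 0 0 0;0.03 0 0 0 0 0 0;0.03 0 0 0 0 0 0;0.03 0 0 0 0 0 0;0.03 0 0 0 0 0 0;0.03 0 0 0 0 0 0;0.03 0 0 0 0 0 0;0.03 0 0 0 0 0 0'
python3 - <<'E'
from h import *
mv([.478,-.028,.05],np.radians(92.1))
f=grab_frame('scene');save('d_scene.png',cv2.resize(f['pixels'][100:300,180:440],None,fx=2.5,fy=2.5))
E
```

```text
clock: 38.85
position: [0.5373, 0.1567, 0.1907]
tool_rot: [-3.14, 0.001, 1.608]
force: [0.2, -0.0, -1.2]
grip_width: 0.0392
finger_force: 25.6
clock: 39.52
position: [0.4749, -0.0319, 0.1908]
tool_rot: [-3.139, 0.001, 1.605]
force: [1.9, -0.6, -0.5]
grip_width: 0.0397
finger_force: 25.6
clock: 40.18
position: [0.4773, -0.0283, 0.192]
tool_rot: [-3.142, -0.0, 1.608]
force: [0.9, -0.8, -1.4]
grip_width: 0.0394
finger_force: 25.6
shift mm [  0.2   0.7 142. ] turn z 0.1 yaw now 92.2
```

View pics/d_scene.png

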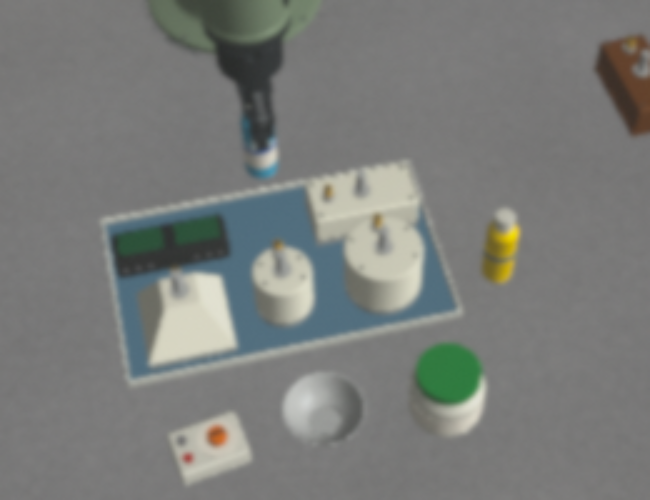

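The bottle is held upright at (262,150), between the goggles (170,245) and the box (362,200). I lower it.

```bash
python3 -m crank '0.03 0 0.0007 0.01 0 0 0;0.03 0 0 0.02 0 0 0;0.03 0 0 0.025 0 0 0;0.03 0 0 0.025 0 0 0;0.03 0 0 0.025 0 0 0;0.03 0 0 0.017 0 0 0;0.03 0 0 0.01 0 0 0;0.03 0 0 0.004 0 0 0'
python3 -m crank '0.03 0 0 0.002 0 0 0;0.03 0 0 0.001 0 0 0;0.03 0 0 0.001 0 0 0;0.03 0 0 0 0 0 0;0.03 0 0 0.0005 0 0 0;0.03 0 0 0 0 0 0;0.03 0 0 0 0 0 0;0.03 0 0 0 0 0 0'
python3 - <<'E'
from h import *
mv([.478,-.028,.05],np.radians(92.1))
E
```

```text
clock: 40.9
position: [0.4772, -0.0283, 0.0543]
tool_rot: [-3.139, -0.0, 1.608]
force: [0.4, 0.3, -1.1]
grip_width: 0.0393
finger_force: 25.6
clock: 41.57
position: [0.4781, -0.0285, 0.0517]
tool_rot: [3.141, 0.0, 1.608]
force: [-0.4, 0.3, -2.1]
grip_width: 0.0396
finger_force: 25.6
shift mm [ 0.5 -0.   1.7] turn z 0.0 yaw now 92.1
```

```bash
python3 -m crank '0.03 0 0 0.0005 0 0 0;0.03 0 0 0 0 0 0;0.03 0 0 0.0005 0 0 0;0.03 0 0 0 0 0 0;0.03 0 0 0.0004 0 0 0;0.03 0 0 0 0 0 0;0.03 0 0 0 0 0 0;0.03 0 0 0 0 0 0'
python3 -m crank '0.03 0 0 0.0004 0 0 0;0.03 0 0 0 0 0 0;0.03 0 0 0 0 0 0;0.03 0 0 0 0 0 0;0.03 0 0 0 0 0 0;0.03 0 0 0 0 0 0;0.03 0 0 0 0 0 0;0.03 0 0 0 0 0 0'
```

```text
clock: 42.23
position: [0.478, -0.0284, 0.0502]
tool_rot: [3.142, 0.0, 1.608]
force: [-1.2, -1.0, 3.2]
grip_width: 0.0394
finger_force: 26.0
clock: 42.9
position: [0.478, -0.0285, 0.0501]
tool_rot: [3.141, 0.0, 1.608]
force: [-4.3, 1.2, 13.9]
grip_width: 0.039
finger_force: 27.2
```

```bash
python3 -m crank '0.03 0 0 -0.0005 0 0 0;0.042 0 0 0 0 0 0;0.048 0 0 0 0 0 0;0.056 0 0 0 0 0 0;0.056 0 0 -0.005 0 0 0;0.056 0 0 -0.015 0 0 0;0.056 0 0 -0.025 0 0 0;0.056 0 0 -0.03 0 0 0'
python3 -m crank '0.056 0 0 -0.03 0 0 0;0.056 0 0 -0.03 0 0 0;0.056 0 0 -0.01 0 0 0;0.056 -0.03 0 0 0 0 0;0.056 -0.03 0 0 0 0 0;0.056 -0.03 0 0 0 0 0;0.056 -0.03 0 0 0 0 0;0.056 -0.03 0 0 0 0 0'
python3 -m crank '0.056 -0.03 0 0 0 0 0;0.056 -0.03 0 0 0 0 0;0.056 -0.03 0 0 0 0 0;0.056 -0.03 0 0 0 0 0;0.056 -0.03 0 0 0 0 0;0.056 -0.03 0 0 0 0 0;0.056 0 0 0 0 0 0;0.056 0 0 0 0 0 0'
python3 - <<'E'
from h import *
fs={n:grab_frame(n) for n in('top','scene')}
M={}
for n,f in fs.items():
    W=cloud(f)
    for nm,x,y,z in (('box',.4737,.0993,.091),('SR',.59,-.025,.111),('LR',.585,.1035,.116),('horn',.595,-.1533,.114),('cap',.478,-.029,.122)):
        p=obj(W,x,y,.02,z-.008,.14); M.setdefault(nm,[]).append(p.mean(0)[:2] if len(p) else None)
    p=obj(W,.4826,-.158,.09,.036,.055);p=p[p[:,0]<.525]; r=rect(p);print(n,'gog',r);M.setdefault('gog',[]).append(np.array(r[0]))
    p=obj(W,.4737,.0993,.085,.05,.062);p=p[p[:,0]<.525]; print(n,'box',rect(p))
    save('e_%s.png'%n,cv2.resize(f['pixels'][100:300,200:460],None,fx=2.5,fy=2.5))
for k,v in M.items(): print(k,[None if a is None else a.round(4).tolist() for a in v])
t=.0367;A=np.array([[np.cos(t),np.sin(t)],[-np.sin(t),np.cos(t)]])
o=np.mean(M['LR'],0)
for k,v in M.items():
    if all(a is not None for a in v): print(k,'tray frame rel LR mm',(1e3*A@(np.mean(v,0)-o)).round(1))
E
```

```text
clock: 43.57
position: [0.477, -0.0283, 0.1254]
tool_rot: [-3.139, -0.001, 1.609]
force: [0.8, -0.7, 0.8]
grip_width: 0.0558
finger_force: 0.0
clock: 44.23
position: [0.4832, -0.1798, 0.1953]
tool_rot: [-3.142, 0.0, 1.608]
force: [1.4, 0.7, -0.6]
grip_width: 0.0562
finger_force: 0.0
clock: 44.9
position: [0.4896, -0.3595, 0.1946]
tool_rot: [-3.141, -0.0, 1.606]
force: [-0.6, 0.9, 0.5]
grip_width: 0.0561
finger_force: 0.0
top gog ((0.48183947801589966, -0.1565130650997162), (0.04779830947518349, 0.14809830486774445), 0.9166166186332703)
top box ((0.4717053174972534, 0.10064180940389633), (0.0698021948337555, 0.13855551183223724), 2.4977734088897705)
scene gog ((0.4855538606643677, -0.15955577790737152), (0.05012446269392967, 0.14910490810871124), 1.3913521766662598)
scene box ((0.4733644425868988, 0.09836453199386597), (0.07705484330654144, 0.14016419649124146), 1.735276222229004)
box [[0.4715, 0.1009], [0.4752, 0.0976]]
SR [[0.5881, -0.0248], [0.5927, -0.0276]]
LR [[0.583, 0.1051], [0.587, 0.102]]
horn [[0.5933, -0.1519], [0.5982, -0.1548]]
cap [[0.4753, -0.027], [0.4813, -0.0301]]
gog [[0.4818, -0.1565], [0.4856, -0.1596]]
box tray frame rel LR mm [-111.7   -0.2]
SR tray frame rel LR mm [   0.6 -129.9]
LR tray frame rel LR mm [0. 0.]
horn tray frame rel LR mm [   1.4 -257.1]
cap tray frame rel LR mm [-111.5 -128.1]
gog tray frame rel LR mm [-110.8 -257.7]
```

View pics/e_top.png

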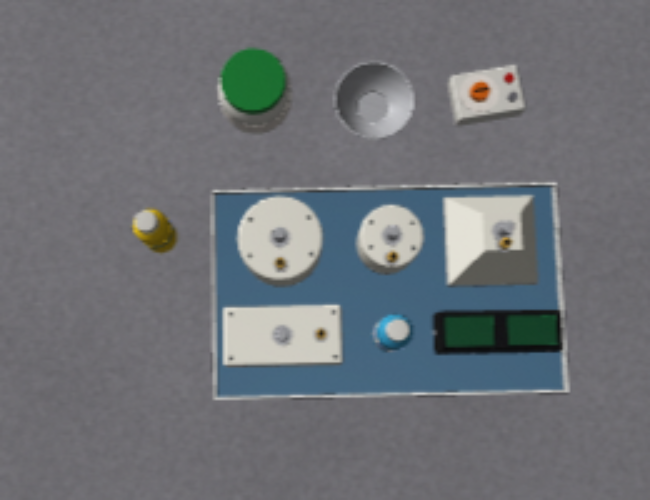

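The top view shows both rows straight. Large round (280,237), small round (391,235) and horn (502,235) stand behind. Box (282,335), bottle (395,332) and goggles (500,332) lie in front, and the bystanders have not moved. I hand in.

```bash
python3 -c "
from workcell import bot
print(bot.job_done())"
```

```text
the job is handed in; nothing more can be done
None
```

The kit is back on the tray in two straight rows and the job is handed in: spacing is within about 2 mm of plan by the cameras, the front row is 26–31 mm clear of the back row, and the first grasp closed on nothing before I corrected the height.

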